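# Sort the incoming specimens into their colour-coded department trays

## Task

Sort the four waiting specimens at the processing bench: put the urine cup, the culture bottle, the sputum pot and the slide mailer each fully down inside the tray that matches the colour of its lid or case. Keep them upright (the mailer flat, label up) and set them down gently, without dropping them. Leave the rack of purple-capped tubes and the amber bottle with the white cap where they stand.

Things in the scene. Friction and masses are not known exactly. Their poses are not given: they have to be found in the camera images.
- urine_cup: Urine specimen cup: frosted white body with a wide YELLOW screw lid and a paper label. Loose, about 90 g, standing upright. 69 mm high; lid 56 mm across, from 56 to 69 mm up; body below tapers from 51 to 46 mm across at the foot. Grip it across the lid. Origin: centre of its underside; z up along its axis.
- culture_bottle: Blood-culture bottle: brown glass with a white label, a green band and a GREEN cap (slimmer than the amber bottle with the white cap). Loose, about 120 g, standing upright. 112 mm high; straight body 36 mm across up to 78 mm, then a shoulder and neck; cap 27 mm across, from 96 to 112 mm up. Grip the body high, 55 to 75 mm up. Origin: centre of its underside; z up along its axis.
- sputum_pot: Slim sputum pot: frosted white with a paper label and a RED screw cap. Loose, about 50 g, standing upright. 90 mm high; body 28 mm across up to 72 mm, cap 31 mm across above that. Origin: centre of its underside; z up along its axis.
- slide_mailer: Flat BLUE plastic microscope-slide mailer with a white label on top. Loose, about 60 g, lying flat. 86 mm long (its x), 32 mm wide (its y), 26 mm high. Grip it across its 32 mm width. Origin: centre of its underside; z up.
- yellow_tray: Low open YELLOW square tray, inside 80 by 80 mm, for the urine cup. Fixed to the bench. Floor 3 mm thick, so a thing in it stands 3 mm above the bench; walls 3 mm thick, rim 24 mm above the bench. Origin: centre of its underside, on the bench; x and y along its sides, z up.
- green_tray: Low open GREEN square tray, inside 62 by 62 mm, for the culture bottle. Fixed to the bench. Floor 3 mm thick, so a thing in it stands 3 mm above the bench; walls 3 mm thick, rim 24 mm above the bench. Origin: centre of its underside, on the bench; x and y along its sides, z up.
- red_tray: Low open RED square tray, inside 56 by 56 mm, for the sputum pot. Fixed to the bench. Floor 3 mm thick, so a thing in it stands 3 mm above the bench; walls 3 mm thick, rim 24 mm above the bench. Origin: centre of its underside, on the bench; x and y along its sides, z up.
- blue_tray: Low open BLUE oblong tray, inside 112 mm (its x) by 58 mm (its y), for the slide mailer, which lies along its length. Fixed to the bench. Floor 3 mm thick, so a thing in it stands 3 mm above the bench; walls 3 mm thick, rim 12 mm above the bench. Origin: centre of its underside, on the bench; x and y along its sides, z up.
- tube_rack: Bystander: black rack with eight purple-capped blood tubes, loose, about 0.4 kg; 46 mm (its x) by 112 mm (its y), 80 mm high over the caps. Origin: centre of its underside. To be left alone.
- amber_bottle: Bystander: brown bottle with a white cap and white label, loose, 54 mm across, 105 mm high. Origin: centre of its underside. To be left alone. Small fixed things under 50 mm high (label roll, oil dropper, coverslip box, marker, forceps) also stand between, clear of specimens and trays; taller equipment is over 0.6 m off to either side or beyond 0.78 m ahead.
Things that resemble listed ones, but are neither listed nor needed, are in the scene too. Leave any yellow look-alike of the slide_mailer alone.

How it is judged:
At the end, for the whole second after the job is handed in: Each specimen stands on the floor of the tray of its own colour: its centre within 20 mm (mailer 22 mm) of the tray's centre, its underside less than 6 mm above the bench, within 0.08 rad of upright (mailer flat), at rest and released (horizontal distance between urine_cup and yellow_tray below 0.02 m and z of urine_cup in the frame of yellow_tray between 0 and 0.006 m and angle between each of urine_cup, culture_bottle, sputum_pot, slide_mailer's own z axis and vertical below 0.08 rad and linear speed of each of urine_cup, culture_bottle, sputum_pot, slide_mailer below 0.02 m/s and contact force between the fingers and urine_cup below 0.1 N and horizontal distance between culture_bottle and green_tray below 0.02 m and z of culture_bottle in the frame of green_tray between 0 and 0.006 m and contact force between the fingers and culture_bottle below 0.1 N and horizontal distance between sputum_pot and red_tray below 0.02 m and z of sputum_pot in the frame of red_tray between 0 and 0.006 m and contact force between the fingers and sputum_pot below 0.1 N and horizontal distance between slide_mailer and blue_tray below 0.022 m and z of slide_mailer in the frame of blue_tray between 0 and 0.006 m and contact force between the fingers and slide_mailer below 0.1 N); the robot touches nothing.
It fails at once if a specimen is dropped (falls free of the gripper faster than 0.7 m/s, a fall of about 25 mm) ((linear speed of urine_cup above 0.7 m/s and contact force between the fingers and urine_cup below 0.05 N) or (linear speed of culture_bottle above 0.7 m/s and contact force between the fingers and culture_bottle below 0.05 N) or (linear speed of sputum_pot above 0.7 m/s and contact force between the fingers and sputum_pot below 0.05 N) or (linear speed of slide_mailer above 0.7 m/s and contact force between the fingers and slide_mailer below 0.05 N)).
It fails at once if a specimen is tipped more than 35 degrees from upright (the mailer from flat) (angle between any of urine_cup, culture_bottle, sputum_pot, slide_mailer's own z axis and vertical above 0.61 rad).
It fails at once if the rack of purple-capped tubes is shifted more than 20 mm or tipped (distance of tube_rack from where it was at the start of the episode above 0.02 m or angle between tube_rack's own z axis and vertical above 0.3 rad).
It fails at once if the amber bottle is shifted more than 20 mm or tipped (distance of amber_bottle from where it was at the start of the episode above 0.02 m or angle between amber_bottle's own z axis and vertical above 0.3 rad).
It also fails if it takes over 106 s, if anything falls off the work surface, if the arm or the gripper's body presses on something with over 40 N, if the wrist force passes 120 N, or if a joint passes its speed limit or range.

## Robot

A 7-joint arm with a two-finger parallel gripper is mounted at the origin on the work surface. World frame = base frame: x ahead of the robot, y to its left, z up, the work surface at z = 0. Lengths are in m, angles in rad, forces in N, time in s.
With the tool pointing down it reaches from about 0.4 to 0.85 m from the base axis. Payload 4.5 kg.
Tool frame: the origin (TCP) lies at the very end of the fingers, on their centre line; the grasp point (between the pads) lies behind it (r.grip_depth is the z of the grasp point in the tool frame, in m); z points along the fingers, y is the direction in which the jaws open and shut (so a half turn about z gives the same grasp; the last joint's range is limited). The gripper opens to 88 mm and grips with 3 to 60 N. Pads are 18 mm wide; open, the fingers measure 123 mm over their backs; the gripper's body (75 mm by 187 mm) begins 45 mm behind the grasp point.
Start: joints at [1.225, 0.689, -0.195, 1.565, 0.157, 0.902, -0.215], TCP at [0.232, -0.58, 0.239] pointing down, gripper open.
Joint ranges: [-3.01, 3.01], [-0.46, 2.08], [-1.47, 1.51], [0.13, 2.56], [-1, 4.14], [0.04, 2.09], [-2.66, 2.66]. Speed limits (rad/s): [2.57, 2.57, 3.14, 3.14, 3.14, 3.14, 3.14].

## Interface

Orientations are given as a unit quaternion [x, y, z, w].
In Python, from plant import sensors, cams, r gives the robot as it stands. The module is installed in compiled form; this text tells all that it offers.
- The arm moves only by the tool drive_tool, never from a script. Its argument "series" is a list that holds one entry, the list of rows, each a list of 5 numbers: the shift along the world's x, y, z in mm, then the turn about the world's z in rad, then the finger opening in mm, from 0 to 88.1. A call has 1 to 10 rows; each row shifts and turns the commanded pose from where the row before left it; what a row does not reach is not made up. A row lasts 1/10 s, in which the tool goes at most 50 mm and 8.59 degrees, less where a joint would pass 70% of its speed; a pose out of reach is approached as far as the arm can. A call with a gripper value outside its range is refused whole. The fingers move at their own pace and stop on an object; "force" is the grip in N (left out, the last holds). Time passes only in rows, so rows that do not move let the fingers close. It gives the time, the measured TCP pose, the force and the opening at its end, in the units of the state.
- sensors.get_state(): the state, without advancing time (a new reading comes with each control period).
- cams.snapshot(name): name is "scene" or "side" or "wrist"; returns the picture (384x512x3 uint8, blue, green, red); there is no depth.
- cams.camera_model(name): a dict with "fx", "fy", "cx", "cy" (pixels), "distortion" ([k1, k2, p1, p2, k3] as OpenCV has them; the pictures are not rectified), "camera_from_world" (4x4, takes a point from world to camera coordinates). Camera axes: x right, y down, z forward; pixel columns grow to the right and rows downward; lengths in m; the calibration is good to about 2 mm. A picture is of the moment at which its call begins: read the wrist's pose just before it. camera_model takes no time and is no camera call; for the wrist camera it gives the pose at the moment of the call.
- r.finish_job(): hands the job in, once; it reports no verdict.
Trained networks look in the newest picture that a camera, given by its name, has taken for a name from the list of things; names that differ only in an ending like _2 or _b are one class to them, and where a whole thing is asked for, a point or a joint stands for the part that bears it (a point fixed in the world has none). Each returns a list of dicts, best first, with "confidence" (0 to 1); they miss things now and then, are a little off and sometimes report something else, mostly with a low value. They report only what shows in the picture. A call takes as long as a camera call. They do not tell look-alikes from the thing itself.
- cams.trace(camera, name): "mask" (384x512 bool, what is visible of it) and "at" ([column, row] in pixels, amid what is visible of it).
- cams.mark_of(camera, name): "at" ([column, row] in pixels: a listed point, or the origin of a listed thing).
The state is a dict: "clock": time; "q": joint angles; "qd": joint speeds; "joint_torque": joint torques, N m; "tool_pos": TCP position; "eef_rot": TCP orientation; "contact_force": force on the tool from outside, world axes, zero at the start; "moment": the same for the moment, N m; "opening": opening from 0.0 (shut) to 1.0 (fully open).
Only numpy, scipy, OpenCV 4.12 (cv2) and the standard library are available. Lean on these libraries where they do the work, as an engineer would, in place of code of your own. Each camera call takes 0.05 s, during which the arm holds its last target.

## Working session

There is one attempt and no reset: what is moved stays moved. The work goes in short steps, Python scripts to look and compute and a tool call to move; the robot and the scene stay as the last step left them, time stands still between calls to the robot, and variables do not carry over. Pictures are saved under pics/ and viewed, and the job is handed in when it is done.

Besides the shell and the picture viewer there is one more tool, called after ">>>" as name([rows], argument=value, ...), one row to a line, values as JSON. drive_tool: Moves the arm, as the interface text tells. Its arguments: {"type":"object","properties":{"series":{"type":"array","items":{"type":"array","items":{"type":"array","items":{"type":"number"}}}},"force":{"type":"number"}},"required":["series"]}

```bash
mkdir -p pics
python3 - <<'E'
from plant import sensors, cams, r
import cv2
s=sensors.get_state();print(s,r.grip_depth)
for n in("scene","side"):
    cv2.imwrite(f"pics/{n}0.png",cams.snapshot(n)); m=cams.camera_model(n);print(n,m)
E
```

```text
{'clock': 0.0, 'q': array([ 1.22480873,  0.68998991, -0.19452586,  1.56632769,  0.15731431,
        0.90246198, -0.21507087]), 'qd': array([-0.00017204,  0.00101793,  0.0019215 , -0.00075402, -0.00262294,
       -0.0015941 , -0.00070062]), 'joint_torque': array([-2.71467088e-04, -5.27571952e+01, -1.26666360e+00, -1.53431064e+01,
       -5.26002282e-02,  6.41433435e-03,  1.68581464e-04]), 'tool_pos': array([ 0.23143349, -0.57991054,  0.23791097]), 'eef_rot': array([ 9.82011661e-01,  1.88818149e-01, -2.31371153e-04, -8.66256201e-04]), 'contact_force': array([ 0.37557528,  0.22881653, -0.22422533]), 'moment': array([ 0.02414933, -0.04609955, -0.03034851]), 'opening': 0.999096399381579} -0.0187
scene {'fx': 468.2508761457075, 'fy': 468.2508761457075, 'cx': 252.5628160743839, 'cy': 197.69057795900713, 'distortion': array([-0.11453059,  0.        ,  0.        ,  0.        ,  0.        ]), 'camera_from_world': array([[ 0.13922035,  0.99024375, -0.00591629, -0.07747651],
       [ 0.76975824, -0.1119765 , -0.62843736, -0.3502825 ],
       [-0.62296865,  0.08293716, -0.7778377 ,  1.67011589],
       [ 0.        ,  0.        ,  0.        ,  1.        ]])}
side {'fx': 456.2536875364261, 'fy': 456.2536875364261, 'cx': 255.53694666903544, 'cy': 191.49863083018658, 'distortion': array([-0.06831238,  0.        ,  0.        ,  0.        ,  0.        ]), 'camera_from_world': array([[-9.99910524e-01, -9.72089542e-03, -9.18957346e-03,
         4.95728223e-01],
       [-2.84594992e-04,  7.02271675e-01, -7.11908992e-01,
         3.46241303e-02],
       [ 1.33739700e-02, -7.11842678e-01, -7.02211605e-01,
         1.41960403e+00],
       [ 0.00000000e+00,  0.00000000e+00,  0.00000000e+00,
         1.00000000e+00]])}
```

View pics/scene0.png

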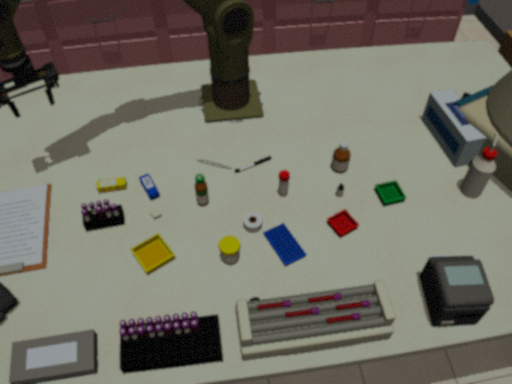

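View pics/side0.png

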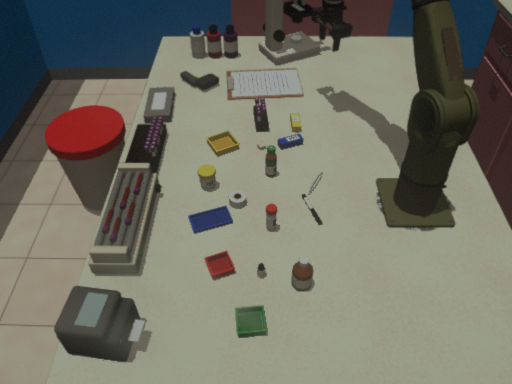

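```bash
cat > h.py <<'E'
from plant import sensors, cams, r
import cv2, numpy as np
def ray(n,px):
    m=cams.camera_model(n);K=np.array([[m['fx'],0,m['cx']],[0,m['fy'],m['cy']],[0,0,1]])
    p=cv2.undistortPoints(np.array([[px]],float),K,m['distortion'])[0,0]
    T=m['camera_from_world'];R=T[:3,:3];o=-R.T@T[:3,3]
    return o,R.T@np.array([p[0],p[1],1])
def at(n,px,z):
    o,d=ray(n,px);return o+d*(z-o[2])/d[2]
def proj(n,P):
    m=cams.camera_model(n);K=np.array([[m['fx'],0,m['cx']],[0,m['fy'],m['cy']],[0,0,1]])
    T=m['camera_from_world']
    return cv2.projectPoints(np.atleast_2d(P).astype(float),cv2.Rodrigues(T[:3,:3])[0],T[:3,3],K,m['distortion'])[0][:,0]
names="urine_cup culture_bottle sputum_pot slide_mailer yellow_tray green_tray red_tray blue_tray tube_rack amber_bottle".split()
E
python3 - <<'E'
from h import *
np.set_printoptions(precision=3,suppress=True)
for c in("scene","side"):
    for n in names:
        for d in cams.mark_of(c,n)[:3]:
            print(c,n,round(d['confidence'],2),np.array(d['at']),at(c,d['at'],0.0)[:2])
print(sensors.get_state()['clock'])
E
```

```text
scene urine_cup 0.96 [227.1 256.8] [ 0.65  -0.082]
scene culture_bottle 0.73 [204.4 204.1] [ 0.461 -0.129]
scene sputum_pot 0.49 [280.5 191.3] [0.445 0.1  ]
scene slide_mailer 0.75 [112.  183.8] [ 0.341 -0.406]
scene slide_mailer 0.68 [147.5 189.1] [ 0.378 -0.296]
scene yellow_tray 0.89 [151.9 257.1] [ 0.623 -0.285]
scene green_tray 0.78 [388.3 196.6] [0.511 0.416]
scene red_tray 0.87 [340.5 227.4] [0.6   0.245]
scene blue_tray 0.65 [287.7 244.8] [0.635 0.086]
scene tube_rack 0.59 [103.8 219.9] [ 0.477 -0.423]
scene amber_bottle 0.92 [338.5 165.2] [0.366 0.3  ]
side urine_cup 0.63 [210.2 184.2] [ 0.644 -0.083]
side culture_bottle 0.62 [268.7 172. ] [ 0.453 -0.142]
side sputum_pot 0.64 [271.6 226.6] [0.447 0.099]
side slide_mailer 0.82 [289.1 145.9] [ 0.379 -0.281]
side slide_mailer 0.76 [297.2 123.3] [ 0.342 -0.416]
side slide_mailer 0.25 [219.5 269.9] [0.592 0.256]
side yellow_tray 0.82 [224.  144.1] [ 0.612 -0.291]
side yellow_tray 0.66 [209.5 218. ] [0.635 0.065]
side green_tray 0.66 [253.  324.3] [0.498 0.421]
side red_tray 0.65 [222.7 268.1] [0.583 0.25 ]
side blue_tray 0.72 [208.9 221.1] [0.635 0.078]
side tube_rack 0.69 [258.9 122.7] [ 0.487 -0.42 ]
side tube_rack 0.52 [211.8 219.3] [0.627 0.071]
side amber_bottle 0.64 [300.4 282.8] [0.373 0.298]
side amber_bottle 0.59 [290.3 145.1] [ 0.374 -0.285]
side amber_bottle 0.34 [221.9 144.7] [ 0.619 -0.288]
1.1
```

The scene view shows these candidates:
- Mailer: the blue one at scene (149,186), with a yellow look-alike at (111,184).
- Culture bottle: green cap at (201,190), against the amber bottle with the white cap at (342,158).
- Sputum pot: red cap at (284,182), against a large red-topped wash bottle at (480,175).
- Urine cup: (230,248), the only one.

I'll refine the poses by fitting silhouettes and check them in crops.

```bash
cat > fit.py <<'E'
from h import *
from scipy.optimize import minimize
def ring(r,z,n=24):
    a=np.linspace(0,2*np.pi,n,endpoint=False);return np.c_[r*np.cos(a),r*np.sin(a),np.full(n,z)]
def box(a,b,h): return np.array([[x,y,z] for x in(-a/2,a/2) for y in(-b/2,b/2) for z in(0,h)])
M={'urine_cup':np.r_[ring(.023,0),ring(.028,.056),ring(.028,.069)],
'culture_bottle':np.r_[ring(.018,0),ring(.018,.078),ring(.0135,.096),ring(.0135,.112)],
'sputum_pot':np.r_[ring(.014,0),ring(.0155,.072),ring(.0155,.09)],
'slide_mailer':box(.086,.032,.026),'yellow_tray':box(.086,.086,.024),'green_tray':box(.068,.068,.024),
'red_tray':box(.062,.062,.024),'blue_tray':box(.118,.064,.012),
'tube_rack':box(.046,.112,.08),'amber_bottle':np.r_[ring(.027,0),ring(.027,.07),ring(.014,.105)]}
def place(n,p):
    P=M[n];c,s=np.cos(p[2]),np.sin(p[2])
    return np.c_[c*P[:,0]-s*P[:,1]+p[0],s*P[:,0]+c*P[:,1]+p[1],P[:,2]]
S=4
def hullmask(c,n,p):
    q=(proj(c,place(n,p))+.5)*S-.5
    im=np.zeros((384*S,512*S),np.uint8)
    cv2.fillConvexPoly(im,cv2.convexHull(np.round(q*16).astype(np.int32)),1,shift=4);return im
def fit(n,masks,p0):
    up={c:cv2.resize(m.astype(np.uint8)*255,None,fx=S,fy=S,interpolation=cv2.INTER_LINEAR)>127 for c,m in masks.items()}
    def cost(p):
        t=0
        for c,m in up.items():
            h=hullmask(c,n,p)>0;t+=1-(h&m).sum()/(h|m).sum()
        return t/len(up)
    best=None
    yaws=[0] if n in('urine_cup','culture_bottle','sputum_pot','amber_bottle') else (np.arange(0,np.pi,np.pi/8) if n in('slide_mailer','blue_tray','tube_rack') else np.arange(0,np.pi/2,np.pi/8))
    for y in yaws:
        s0=np.array([p0[0],p0[1],y])
        sim=np.array([s0,s0+[.008,0,0],s0+[0,.008,0],s0+[0,0,.25]])
        o=minimize(cost,s0,method='Nelder-Mead',options=dict(initial_simplex=sim,xatol=1e-4,fatol=1e-5,maxiter=120))
        if best is None or o.fun<best.fun: best=o
    return best.x,best.fun
E
cat > go.py <<'E'
from fit import *
import json
np.set_printoptions(precision=4,suppress=True)
P0={'urine_cup':(.647,-.083),'culture_bottle':(.457,-.135),'sputum_pot':(.446,.1),'slide_mailer':(.378,-.288),'yellow_tray':(.617,-.288),'green_tray':(.505,.418),'red_tray':(.59,.247),'blue_tray':(.635,.08),'tube_rack':(.48,-.42),'amber_bottle':(.37,.3)}
ims={c:cams.snapshot(c) for c in("scene","side")}
out={}
for n in names:
    ms={}
    for c in ims:
        e=proj(c,np.array([*P0[n],.02]))[0]
        ds=[d for d in cams.trace(c,n) if np.hypot(*(np.array(d['at'])-e))<28]
        if ds: 
            d=min(ds,key=lambda d:np.hypot(*(np.array(d['at'])-e)));ms[c]=d['mask']
    if not ms: print(n,'none');continue
    both=fit(n,ms,P0[n]);
    print(n,both[0],round(both[1],3),*[(c,fit(n,{c:ms[c]},both[0])[0][:2]) for c in ms],flush=True)
    out[n]=list(both[0])
json.dump(out,open('poses.json','w'))
for c,im in ims.items():
    b=cv2.resize(im,None,fx=4,fy=4,interpolation=cv2.INTER_CUBIC)
    for n,p in out.items():
        k=cv2.findContours(hullmask(c,n,p),cv2.RETR_EXTERNAL,cv2.CHAIN_APPROX_NONE)[0]
        cv2.drawContours(b,k,-1,(255,0,255),1)
    cv2.imwrite(f'pics/fit_{c}.png',b[550:1150,300:1700][:, :] if c=='scene' else b[380:1400,650:1350])
print(sensors.get_state()['clock'])
E
time python3 go.py; python3 -c "
import cv2
a=cv2.imread('pics/fit_scene.png');cv2.imwrite('pics/fa.png',a[:600,:720]);cv2.imwrite('pics/fb.png',a[:600,660:])
b=cv2.imread('pics/fit_side.png');cv2.imwrite('pics/fc.png',b[:600]);cv2.imwrite('pics/fd.png',b[420:])"
```

```text
urine_cup [ 0.6541 -0.0753  0.0813] 0.034 ('scene', array([ 0.6545, -0.0754]))
culture_bottle [ 0.4471 -0.1331  0.1547] 0.13 ('scene', array([ 0.4496, -0.1336])) ('side', array([ 0.4471, -0.1328]))
sputum_pot [ 0.4509  0.1054 -0.1272] 0.091 ('scene', array([0.4538, 0.1049])) ('side', array([0.4503, 0.1054]))Traceback (most recent call last):
  File "go.py", line 16, in <module>
    print(n,both[0],round(both[1],3),*[(c,fit(n,{c:ms[c]},both[0])[0][:2]) for c in ms],flush=True)
                                          ~~~^^^^^^^^^^^^^^^^^^^^^
  File "fit.py", line 32, in fit
    o=minimize(cost,s0,method='Nelder-Mead',options=dict(initial_simplex=sim,xatol=1e-4,fatol=1e-5,maxiter=120))
    res = _minimize_neldermead(fun, x0, args, callback, bounds=bounds,
                               **options)
    fxcc = func(xcc)
    fx = function(np.copy(x), *(wrapper_args + args))
  File "fit.py", line 25, in cost
    h=hullmask(c,n,p)>0;t+=1-(h&m).sum()/(h|m).sum()
      ~~~~~~~~^^^^^^^
  File "fit.py", line 17, in hullmask
    q=(proj(c,place(n,p))+.5)*S-.5
       ~~~~^^^^^^^^^^^^^^
  File "h.py", line 11, in proj
    m=cams.camera_model(n);K=np.array([[m['fx'],0,m['cx']],[0,m['fy'],m['cy']],[0,0,1]])
ValueError: time passes only in moves, steps and waits

real	1m5.739s
user	0m39.249s
sys	0m7.854s
[ WARN:0@0.019] global loadsave.cpp:275 findDecoder imread_('pics/fit_scene.png'): can't open/read file: check file path/integrity
Traceback (most recent call last):
TypeError: 'NoneType' object is not subscriptable
```

```bash
python3 - <<'E'
s=open('h.py').read()
s=s.replace("def ray","import functools\n@functools.lru_cache\ndef cm(n): return cams.camera_model(n)\ndef ray",1).replace("m=cams.camera_model(n)","m=cm(n)")
open('h.py','w').write(s)
f=open('fit.py').read()
f=f.replace("    def cost(p):\n        t=0\n        for c,m in up.items():\n            h=hullmask(c,n,p)>0;t+=1-(h&m).sum()/(h|m).sum()",
"""    bb={}
    for c,m in up.items():
        ys,xs=np.where(m);bb[c]=(max(ys.min()-60,0),ys.max()+60,max(xs.min()-60,0),xs.max()+60)
    def cost(p):
        t=0
        for c,m in up.items():
            a,b,e,f=bb[c];h=hullmask(c,n,p)[a:b,e:f]>0;m=m[a:b,e:f];t+=1-(h&m).sum()/(h|m).sum()""")
open('fit.py','w').write(f)
E
time python3 go.py; python3 -c "
import cv2
a=cv2.imread('pics/fit_scene.png');cv2.imwrite('pics/fa.png',a[:600,:720]);cv2.imwrite('pics/fb.png',a[:600,660:])
b=cv2.imread('pics/fit_side.png');cv2.imwrite('pics/fc.png',b[:600]);cv2.imwrite('pics/fd.png',b[420:])"
```

```text
urine_cup [ 0.6521 -0.0749  0.1762] 0.056 ('scene', array([ 0.6537, -0.0749])) ('side', array([ 0.6514, -0.0755]))
culture_bottle [ 0.4488 -0.1329  0.0591] 0.104 ('scene', array([ 0.4497, -0.1332])) ('side', array([ 0.4488, -0.1329]))
sputum_pot [ 0.4514  0.1054 -0.1453] 0.147 ('scene', array([0.453, 0.105])) ('side', array([0.4509, 0.1102]))
slide_mailer [ 0.3762 -0.2906  3.4719] 0.134 ('scene', array([ 0.3774, -0.2898])) ('side', array([ 0.3769, -0.2919]))
yellow_tray [ 0.617  -0.2824  0.4906] 0.076 ('scene', array([ 0.62  , -0.2809])) ('side', array([ 0.6155, -0.2826]))
green_tray [0.505  0.4183 1.7075] 0.066 ('scene', array([0.5049, 0.4182])) ('side', array([0.5057, 0.4182]))
red_tray [0.5925 0.2491 0.3991] 0.063 ('scene', array([0.5929, 0.2505])) ('side', array([0.5923, 0.2481]))
blue_tray [0.6321 0.0743 0.348 ] 0.083 ('scene', array([0.6331, 0.0752])) ('side', array([0.6315, 0.074 ]))
tube_rack [ 0.4874 -0.4172  0.1922] 0.187 ('scene', array([ 0.4869, -0.4174]))
amber_bottle [0.372  0.3    0.4055] 0.135 ('scene', array([0.3728, 0.2997])) ('side', array([0.3717, 0.2988]))
2.7
real	0m21.898s
user	0m13.823s
sys	0m0.560s
```

View pics/fa.png

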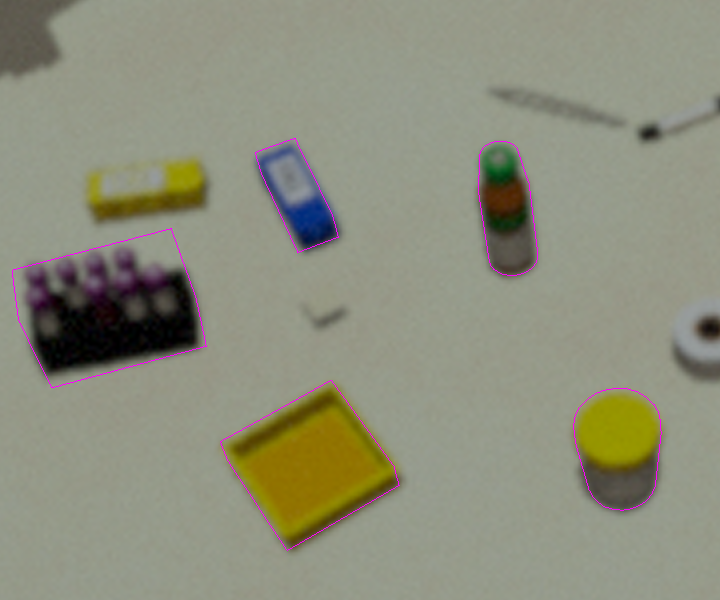

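View pics/fb.png

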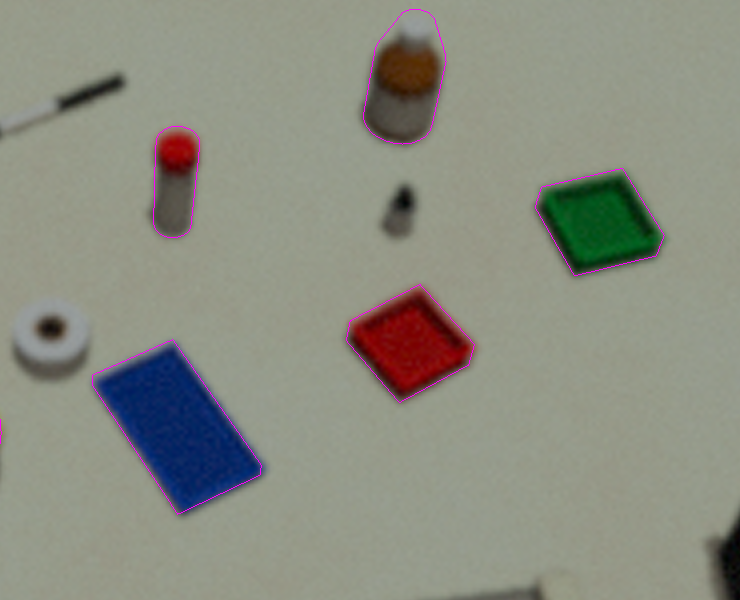

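View pics/fc.png

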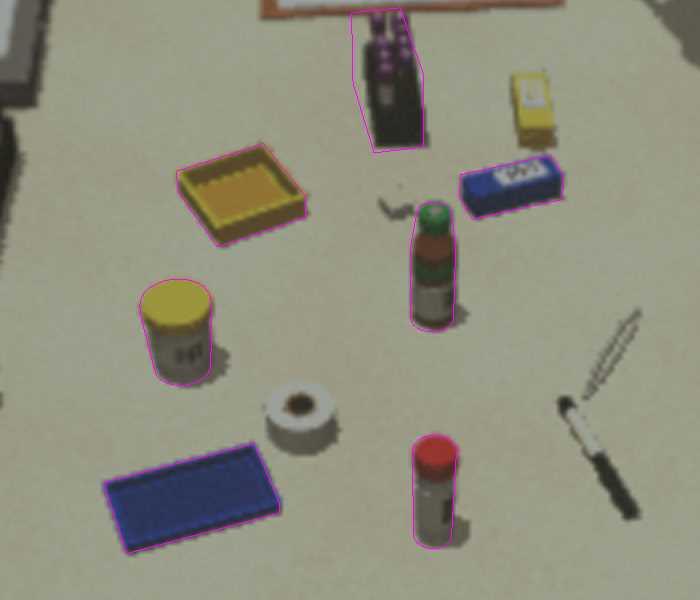

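View pics/fd.png

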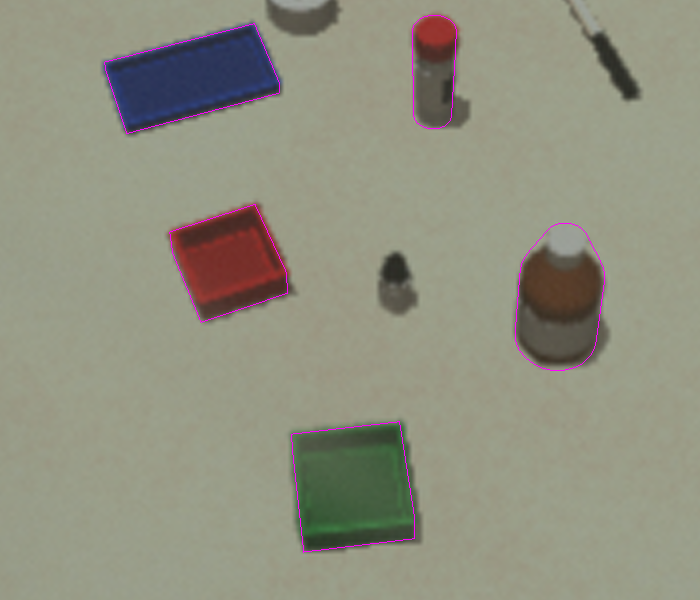

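The crops confirm the choices. The blue mailer, the slim green-capped bottle, the small red-capped pot and the yellow-lidded cup all sit inside their fitted outlines, and so do the four trays. I'll start with the mailer.

```bash
cat > d.py <<'E'
import sys
from h import *
# usage: d.py x y z jaw
def info():
    s=sensors.get_state();q=s['eef_rot'];from scipy.spatial.transform import Rotation as R
    y=R.from_quat(q).as_matrix()[:,1];return s,np.arctan2(y[1],y[0])
if __name__=='__main__':
    s,j=info();t=[float(v) for v in sys.argv[1:]]
    print('clock',s['clock'],'tcp',np.round(s['tool_pos'],4),'jaw',round(j%np.pi,3),'open mm',round(s['opening']*88.1,1),'F',np.round(s['contact_force'],1),'q7',round(s['q'][6],2))
    if len(t)>2: print('shift',np.round((np.array(t[:3])-s['tool_pos'])*1000,1))
    if len(t)>3: print('turn',round((t[3]-j+np.pi/2)%np.pi-np.pi/2,3))
E
python3 d.py .376 -.291 .238 1.90
```

```text
clock 2.7 tcp [ 0.2318 -0.5805  0.2387] jaw 1.951 open mm 88.1 F [-0.2 -0.5 -0.1] q7 -0.22
shift [144.2 289.5  -0.7]
turn -0.051
```

>>> drive_tool([
  [[16,32,0,-0.01,64],[16,32,0,-0.01,64],[16,32,0,-0.01,64],[16,32,0,-0.01,64],[16,32,0,-0.01,64],[16,32,0,0,64],[16,32,0,0,64],[16,32,0,0,64],[16,33,0,0,64],[0,0,0,0,64]],
], force=15)

```text
clock: 3.7
tool_pos: [0.3787, -0.2864, 0.2391]
eef_rot: [0.986, 0.169, 0.001, -0.001]
contact_force: [-0.1, 0.3, -0.4]
opening: 0.727
```

```bash
cat > w.py <<'E'
import sys
from fit import *
import d,json
np.set_printoptions(precision=4,suppress=True)
n,tag=sys.argv[1:3]
p0=json.load(open('poses.json'))[n]
s,j=d.info()
m=cams.camera_model('wrist')
im=cams.snapshot('wrist'); 
print('tcp',s['tool_pos'],'jaw',j%np.pi)
ds=cams.trace('wrist',n);print([(round(x['confidence'],2),x['at']) for x in ds])
b=im.copy()
e=proj('wrist',np.array([*p0[:2],.02]))[0];print('exp px',e)
ds=[x for x in ds if np.hypot(*(np.array(x['at'])-e))<120]
if ds:
    x=min(ds,key=lambda x:np.hypot(*(np.array(x['at'])-e)))
    f=fit(n,{'wrist':x['mask']},p0);print('wristfit',f,'prior',p0)
    B=cv2.resize(im,None,fx=4,fy=4)
    k=cv2.findContours(hullmask('wrist',n,f[0]),cv2.RETR_EXTERNAL,cv2.CHAIN_APPROX_NONE)[0];cv2.drawContours(B,k,-1,(255,0,255),4)
    k=cv2.findContours(hullmask('wrist',n,p0),cv2.RETR_EXTERNAL,cv2.CHAIN_APPROX_NONE)[0];cv2.drawContours(B,k,-1,(255,255,0),4)
    b=cv2.resize(B,(512,384),interpolation=cv2.INTER_AREA)
cv2.imwrite(f'pics/{tag}.png',b)
E
python3 d.py .376 -.291 .12 1.90; python3 w.py slide_mailer w1
```

```text
clock 3.7 tcp [ 0.3787 -0.2864  0.2391] jaw 1.91 open mm 64.0 F [-0.1  0.3 -0.4] q7 -0.81
shift [  -2.7   -4.6 -119.1]
turn -0.01
tcp [ 0.3787 -0.2864  0.2391] jaw 1.9099141118071004
[(0.85, [331.3, 217.9]), (0.58, [257.3, 171.9])]
exp px [254.756  168.8171]
wristfit (array([ 0.372 , -0.2951,  0.3842]), np.float64(0.04914363235543495)) prior [0.37620171507270855, -0.2906191627322451, 3.4719381753873932]
```

View pics/w1.png

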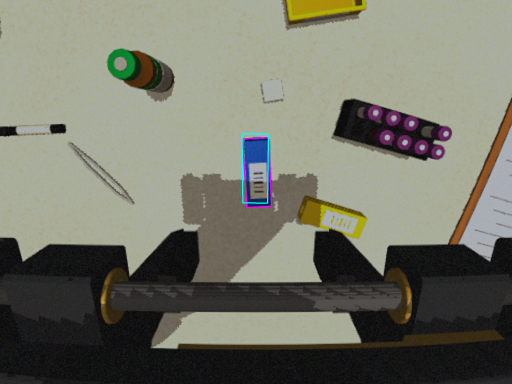

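The wrist view shows the blue mailer at (256,170), with the yellow look-alike at (333,217) and the rack at (393,130) clear of it. I'll descend with a pose averaged over the cameras.

>>> drive_tool([
  [[-3,-4,-30,0.02,60],[-2,-3,-30,0.01,60],[0,0,-35,0,60],[0,0,-35,0,60],[0,0,-35,0,60],[0,0,-30,0,60],[0,0,-20,0,60],[0,0,-8,0,60],[0,0,-4,0,60],[0,0,0,0,60]],
])

```text
clock: 4.8
tool_pos: [0.3706, -0.2993, 0.0119]
eef_rot: [0.984, 0.178, 0.0, 0.0]
contact_force: [-0.3, -0.6, -0.5]
opening: 0.676
```

```bash
python3 - <<'E'
from h import *
cv2.imwrite('pics/w2.png',cams.snapshot('wrist'))
a=cams.snapshot('side');cv2.imwrite('pics/s2.png',cv2.resize(a[80:200,210:360],None,fx=4,fy=4))
E
python3 d.py .374 -.293 .0115 1.93
```

```text
clock 4.9 tcp [ 0.371  -0.2992  0.0126] jaw 1.93 open mm 59.9 F [ 1.  -0.2  0.8] q7 -0.87
shift [ 3.   6.2 -1.1]
turn 0.0
```

View pics/w2.png

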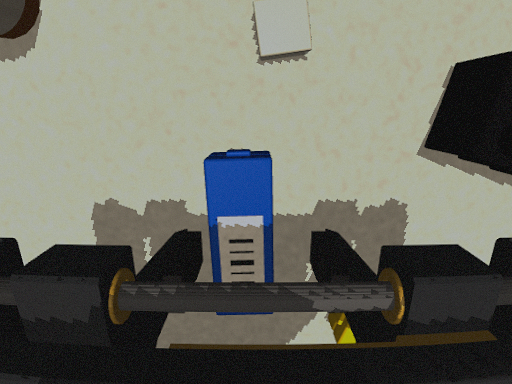

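View pics/s2.png

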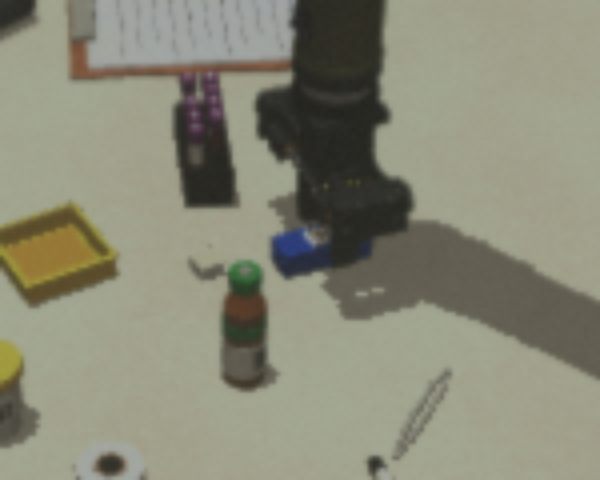

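The fingers straddle the mailer, but it sits left of centre (column 240 against 256). I'll correct by about 6 mm and close.

>>> drive_tool([
  [[3,6,-1,0,60],[0,0,0,0,60],[0,0,0,0,28],[0,0,0,0,26],[0,0,0,0,26],[0,0,0,0,26],[0,0,0,0,26],[0,0,0,0,26]],
], force=20)

```text
clock: 5.7
tool_pos: [0.3736, -0.2924, 0.0108]
eef_rot: [0.984, 0.179, -0.0, -0.0]
contact_force: [-0.1, 0.3, 1.7]
opening: 0.364
```

```bash
python3 - <<'E'
from h import *
cv2.imwrite('pics/w3.png',cams.snapshot('wrist'))
E
python3 d.py .374 -.293 .0115 1.93
```

```text
clock 5.75 tcp [ 0.3736 -0.2924  0.0108] jaw 1.931 open mm 31.7 F [-0.   0.6  2. ] q7 -0.88
shift [ 0.4 -0.6  0.7]
turn -0.001
```

View pics/w3.png

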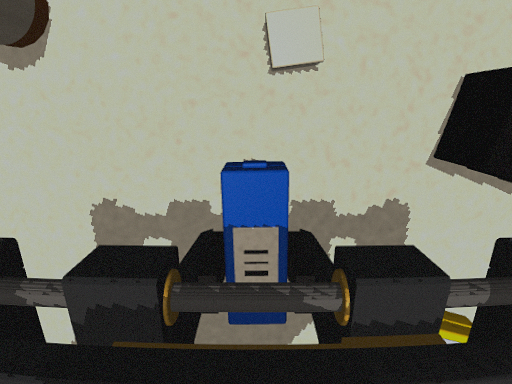

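```bash
python3 - <<'E'
from h import *
np.set_printoptions(precision=4,suppress=True)
R=[np.sin(1.931),-np.cos(1.931)]
for px,z in (((255,162),.026),((255,173),.026),((255,162),0),((257,323),.026)):
    p=at('wrist',px,z)[:2];print(px,z,p,(p-np.array([.3736,-.2924]))@R)
o,d=ray('wrist',(255,192));print(o,d)
o,d=ray('scene',(0,0))
E
python3 d.py .6321 .0743 .2 1.919
```

```text
(255, 162) 0.026 [ 0.4189 -0.2757] 0.048309080692656964
(255, 173) 0.026 [ 0.4142 -0.2774] 0.04325826807688163
(255, 162) 0 [ 0.4148 -0.2772] 0.04392043102608376
(257, 323) 0.026 [ 0.3372 -0.3075] -0.03933885092228426
[ 0.4395 -0.2683  0.1557] [-0.2507 -0.0916 -0.9638]
clock 5.75 tcp [ 0.3736 -0.2924  0.0108] jaw 1.931 open mm 31.7 F [-0.   0.6  2. ] q7 -0.88
shift [258.5 366.7 189.2]
turn -0.012
```

The mailer is gripped centrally: its far end lies 43.5 mm from the TCP. Now lift and carry it.

>>> drive_tool([
  [[0,0,10,0,26],[0,0,25,0,26],[0,0,35,0,26],[0,0,40,0,26],[0,0,40,0,26],[10,15,40,0,26],[20,28,0,0,26],[20,28,0,0,26],[20,28,0,0,26],[20,28,0,0,26]],
])

```text
clock: 6.75
tool_pos: [0.4641, -0.1645, 0.2015]
eef_rot: [0.984, 0.179, 0.0, 0.0]
contact_force: [0.5, -0.6, -0.4]
opening: 0.362
```

>>> drive_tool([
  [[20,28,0,0,26],[20,28,0,0,26],[20,28,0,0,26],[20,28,0,0,26],[20,28,0,0,26],[20,28,0,-0.01,26],[20,28,0,0,26],[20,28,0,0,26],[8,16,0,0,26],[0,0,0,0,26]],
])

```text
clock: 7.75
tool_pos: [0.6321, 0.0785, 0.201]
eef_rot: [0.984, 0.176, 0.001, -0.001]
contact_force: [-0.8, -0.6, -1.3]
opening: 0.361
```

>>> drive_tool([
  [[0,0,0,0,26],[0,0,0,0,26]],
])

```text
clock: 7.95
tool_pos: [0.6309, 0.0721, 0.2009]
eef_rot: [0.985, 0.173, -0.001, 0.001]
contact_force: [0.6, 0.3, -1.3]
opening: 0.361
```

```bash
python3 d.py .6321 .0743 .2 1.919; python3 w.py blue_tray w4
```

```text
clock 7.95 tcp [0.6309 0.0721 0.2009] jaw 1.918 open mm 31.8 F [ 0.6  0.3 -1.3] q7 -1.47
shift [ 1.2  2.2 -0.9]
turn 0.001
tcp [0.6309 0.0721 0.2009] jaw 1.9182458281827994
[]
exp px [253.7284 173.8046]
```

View pics/w4.png

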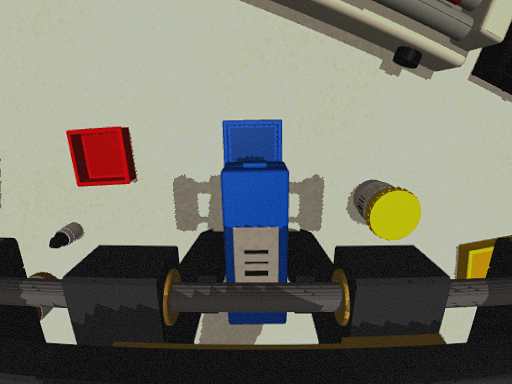

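Run:
```python
from h import *
u=np.array([np.cos(.348),np.sin(.348)])
a,b=[at('wrist',p,.012)[:2] for p in((222.5,120),(282,119.5))]
print(a,b,np.linalg.norm(a-b),(a+b)/2-.059*u, np.arctan2(*(a-b)[::-1])-np.pi/2)
```

```text
[0.67645804 0.12748112] [0.69962467 0.06505304] 0.06658796575172451 [0.63257801 0.076147  ] 0.35534112054726497
```

>>> drive_tool([
  [[1,3,-30,0,26],[0,0,-35,0,26],[0,0,-35,0,26],[0,0,-30,0,26],[0,0,-25,0,26],[0,0,-14,0,26],[0,0,-8,0,26],[0,0,-5,0,26],[0,0,-2,0,26],[0,0,0,0,26]],
])

```text
clock: 9.05
tool_pos: [0.6333, 0.0776, 0.0175]
eef_rot: [0.985, 0.174, 0.001, 0.0]
contact_force: [-0.5, -0.2, -1.0]
opening: 0.359
```

```bash
python3 d.py .632 .075 .0138;python3 - <<'E'
from h import *
cv2.imwrite('pics/w5.png',cams.snapshot('wrist'))
E
```

```text
clock 9.05 tcp [0.6333 0.0776 0.0175] jaw 1.92 open mm 31.6 F [-0.5 -0.2 -1. ] q7 -1.5
shift [-1.3 -2.6 -3.7]
```

View pics/w5.png

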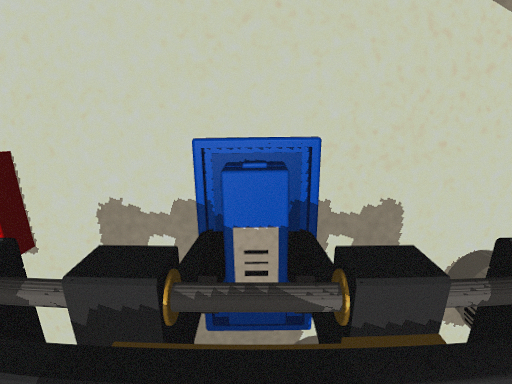

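It is well centred in the tray. Now the final few mm.

>>> drive_tool([
  [[0,-1,-1.5,0,26],[0,0,-1,0,26],[0,0,-0.8,0,26],[0,0,0,0,26]],
])

```text
clock: 9.5
tool_pos: [0.6329, 0.0764, 0.0138]
eef_rot: [0.985, 0.174, 0.0, 0.0]
contact_force: [-0.6, -0.5, 2.4]
opening: 0.364
```

Contact at z 13.8 mm, as predicted. Open gently and back off.

>>> drive_tool([
  [[0,0,0,0,36],[0,0,0,0,44],[0,0,0,0,50],[0,0,5,0,56],[0,0,15,0,56],[0,0,30,0,60],[0,0,35,0,75],[0,0,40,0,75],[0,0,40,0,75],[0,0,30,0,75]],
])

```text
clock: 10.5
tool_pos: [0.6336, 0.0766, 0.2126]
eef_rot: [0.985, 0.174, 0.002, 0.0]
contact_force: [-0.3, 0.5, -0.1]
opening: 0.852
```

```bash
python3 d.py .6525 -.075 .2 ; python3 w.py slide_mailer w6
```

```text
clock 10.5 tcp [0.6336 0.0766 0.2126] jaw 1.92 open mm 75.1 F [-0.3  0.5 -0.1] q7 -1.47
shift [  18.9 -151.6  -12.6]
tcp [0.6336 0.0766 0.2126] jaw 1.9204858254357298
[(0.64, [254.4, 171.1]), (0.59, [345.5, 332.6]), (0.47, [4.7, 182.4]), (0.4, [386.5, 209.4])]
exp px [411.0863 396.916 ]
wristfit (array([ 0.3762, -0.2906,  0.    ]), np.float64(1.0)) prior [0.37620171507270855, -0.2906191627322451, 3.4719381753873932]
```

View pics/w6.png

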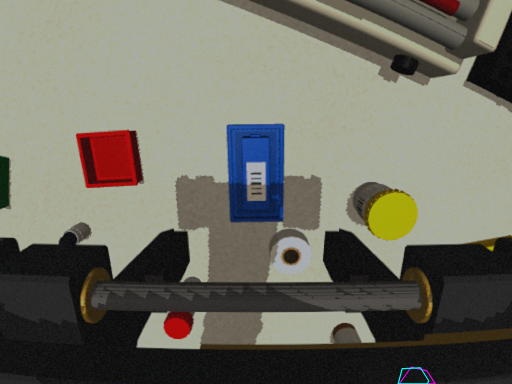

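The mailer lies flat at (256,175), inside the blue tray outline (228–284, 125–222). Next is the urine cup.

>>> drive_tool([
  [[3,-25,0,0,84],[3,-30,0,0,84],[3,-30,0,0,84],[3,-30,0,0,84],[4,-25,0,0,84],[3,-12,0,0,84],[0,0,0,0,84],[0,0,0,0,84],[0,0,0,0,84]],
])

```text
clock: 11.5
tool_pos: [0.6516, -0.0728, 0.2084]
eef_rot: [0.984, 0.176, 0.0, -0.001]
contact_force: [-0.6, 0.1, -0.1]
opening: 0.95
```

```bash
python3 d.py .6525 -.075 .2 ; python3 w.py urine_cup w7
```

```text
clock 11.5 tcp [ 0.6516 -0.0728  0.2084] jaw 1.924 open mm 83.7 F [-0.6  0.1 -0.1] q7 -1.25
shift [ 0.9 -2.2 -8.4]
tcp [ 0.6516 -0.0728  0.2084] jaw 1.9236468230988382
[(0.85, [255.5, 183.1])]
exp px [256.6518 173.9629]
wristfit (array([ 0.6504, -0.0759,  0.2136]), np.float64(0.03469223817652378)) prior [0.6521418484944939, -0.07487853149147652, 0.17617322826267767]
```

View pics/w7.png

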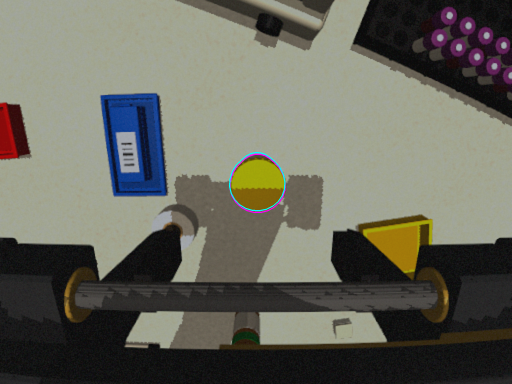

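The cup's lid is at (257,183), directly below. Wrist and prior fits agree to 2 mm.

>>> drive_tool([
  [[-0.5,-2.5,-25,0,84],[0,0,-35,0,84],[0,0,-35,0,84],[0,0,-30,0,84],[0,0,-20,0,84],[0,0,-12,0,84],[0,0,-7,0,84],[0,0,0,0,84],[0,0,0,0,84]],
])

```text
clock: 12.5
tool_pos: [0.6521, -0.0779, 0.0455]
eef_rot: [0.985, 0.174, 0.001, 0.0]
contact_force: [0.4, -0.0, 0.2]
opening: 0.952
```

```bash
python3 d.py .651 -.0755 .044
python3 - <<'E'
from h import *
cv2.imwrite('pics/w8.png',cams.snapshot('wrist'))
E
```

```text
clock 12.5 tcp [ 0.6521 -0.0779  0.0455] jaw 1.921 open mm 83.8 F [ 0.4 -0.   0.2] q7 -1.27
shift [-1.1  2.4 -1.5]
```

View pics/w8.png

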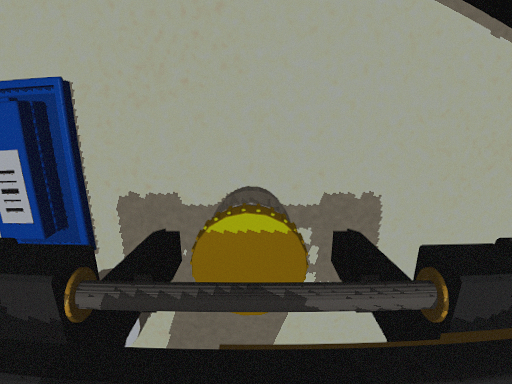

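Lid at column 249 against finger centre at 256, so about 3 mm off. Correct and close.

>>> drive_tool([
  [[-1,2.5,-1.5,0,84],[0,0,0,0,70],[0,0,0,0,52],[0,0,0,0,50],[0,0,0,0,50],[0,0,0,0,50],[0,0,0,0,50]],
], force=15)

```text
clock: 13.25
tool_pos: [0.6503, -0.0755, 0.043]
eef_rot: [0.985, 0.174, 0.0, 0.0]
contact_force: [-0.7, 0.2, 0.4]
opening: 0.626
```

>>> drive_tool([
  [[0,0,5,0,50],[0,0,20,0,50],[0,0,30,0,50],[0,0,35,0,50],[0,0,35,0,50],[0,0,25,0,50],[0,0,0,0,50],[0,0,0,0,50]],
])

```text
clock: 14.05
tool_pos: [0.6499, -0.0755, 0.1928]
eef_rot: [0.985, 0.174, -0.0, 0.0]
contact_force: [-0.4, 0.2, -2.1]
opening: 0.624
```

```bash
python3 d.py .617 -.2825 .2
python3 - <<'E'
from h import *
cv2.imwrite('pics/w9.png',cams.snapshot('wrist'))
E
```

```text
clock 14.05 tcp [ 0.6499 -0.0755  0.1928] jaw 1.921 open mm 55.0 F [-0.4  0.2 -2.1] q7 -1.25
shift [ -32.9 -207.     7.2]
```

View pics/w9.png

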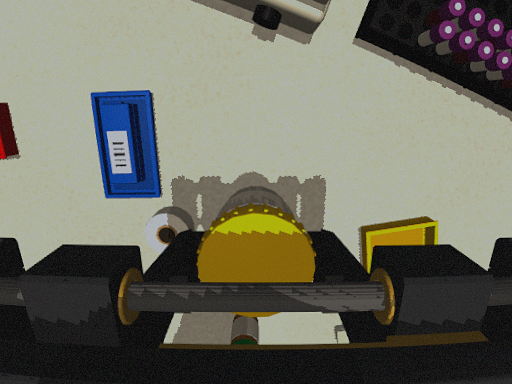

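The cup is held. Carry it to the yellow tray.

>>> drive_tool([
  [[-3,-20,0,0,50],[-5,-30,0,0,50],[-5,-32,0,0,50],[-5,-32,0,0,50],[-5,-32,0,0,50],[-5,-31,0,0,50],[-3,-20,0,0,50],[-2,-10,0,0,50],[0,0,0,0,50],[0,0,0,0,50]],
])

```text
clock: 15.1
tool_pos: [0.6173, -0.2804, 0.192]
eef_rot: [0.985, 0.175, -0.0, -0.001]
contact_force: [1.0, -0.2, 0.1]
opening: 0.619
```

```bash
python3 d.py .617 -.2825 .06 ; python3 w.py yellow_tray w10
```

```text
clock 15.1 tcp [ 0.6173 -0.2804  0.192 ] jaw 1.922 open mm 54.5 F [ 1.  -0.2  0.1] q7 -0.95
shift [  -0.3   -2.1 -132. ]
tcp [ 0.6173 -0.2804  0.192 ] jaw 1.9222227611915583
[(0.62, [257.6, 165.9]), (0.45, [0.3, 98.2])]
exp px [257.1798 178.3154]
wristfit (array([ 0.6165, -0.2824,  0.5078]), np.float64(0.2957441258502719)) prior [0.6169647943112366, -0.2823737369785321, 0.4906118904627742]
```

View pics/w10.png

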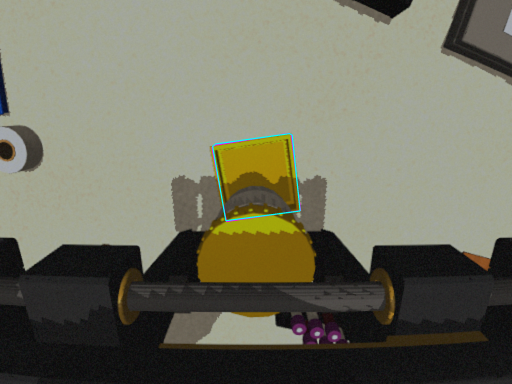

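The fit matches the tray edges (213–300, 136–219). Lower the cup.

>>> drive_tool([
  [[0,-2,-25,0,50],[0,0,-30,0,50],[0,0,-30,0,50],[0,0,-25,0,50],[0,0,-15,0,50],[0,0,-10,0,50],[0,0,-5,0,50],[0,0,-2,0,50],[0,0,0,0,50]],
])

```text
clock: 16.1
tool_pos: [0.6178, -0.2846, 0.0517]
eef_rot: [0.985, 0.174, 0.001, 0.0]
contact_force: [-0.3, 1.5, -0.0]
opening: 0.624
```

```bash
python3 d.py .617 -.2825 .046
python3 - <<'E'
from h import *
cv2.imwrite('pics/w11.png',cams.snapshot('wrist'))
E
```

```text
clock 16.1 tcp [ 0.6178 -0.2846  0.0517] jaw 1.921 open mm 55.0 F [-0.3  1.5 -0. ] q7 -0.98
shift [-0.8  2.1 -5.7]
```

View pics/w11.png

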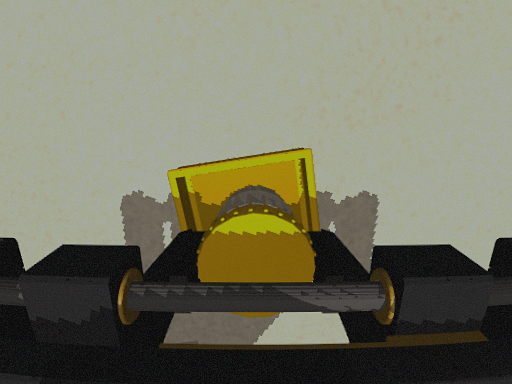

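>>> drive_tool([
  [[0,2,-2,0,50],[0,0,-1.5,0,50],[0,0,-1,0,50],[0,0,-0.7,0,50],[0,0,0,0,50]],
])

```text
clock: 16.65
tool_pos: [0.6174, -0.2824, 0.046]
eef_rot: [0.985, 0.174, 0.0, 0.0]
contact_force: [-0.1, 0.3, 2.3]
opening: 0.624
```

Contact felt. Release and rise.

>>> drive_tool([
  [[0,0,0,0,58],[0,0,0,0,66],[0,0,0,0,76],[0,0,0,0,84],[0,0,10,0,84],[0,0,30,0,84],[0,0,35,0,84],[0,0,40,0,84],[0,0,40,0,70],[0,0,0,0,70]],
])

```text
clock: 17.65
tool_pos: [0.6211, -0.2841, 0.2082]
eef_rot: [0.985, 0.174, 0.006, 0.003]
contact_force: [0.7, -0.3, 1.0]
opening: 0.803
```

```bash
python3 d.py .4488 -.133 .22 1.57; python3 w.py yellow_tray w12
```

```text
clock 17.65 tcp [ 0.6211 -0.2841  0.2082] jaw 1.92 open mm 70.8 F [ 0.7 -0.3  1. ] q7 -0.95
shift [-172.3  151.1   11.8]
turn -0.35
tcp [ 0.6211 -0.2841  0.2082] jaw 1.9200021647360257
[(0.56, [246.7, 158.5])]
exp px [254.2739 175.7891]
wristfit (array([ 0.6105, -0.2801,  0.4945]), np.float64(0.44277471581122974)) prior [0.6169647943112366, -0.2823737369785321, 0.4906118904627742]
```

View pics/w12.png

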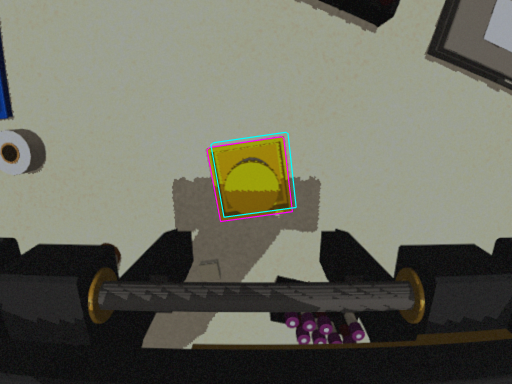

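The urine cup stands upright inside the yellow tray at (251,186). Next is the culture bottle.

>>> drive_tool([
  [[-15,13,5,0,70],[-20,18,5,0,70],[-25,22,2,0,70],[-25,22,0,0,66],[-25,22,0,0,66],[-25,22,0,0,66],[-22,18,0,0,66],[-15,14,0,0,66],[0,0,0,0,66],[0,0,0,0,66]],
])

```text
clock: 18.75
tool_pos: [0.4454, -0.1317, 0.2124]
eef_rot: [0.985, 0.174, -0.0, 0.0]
contact_force: [0.3, -0.4, 0.2]
opening: 0.751
```

>>> drive_tool([
  [[0,0,0,0,66]],
])

```text
clock: 18.85
tool_pos: [0.4462, -0.1323, 0.2125]
eef_rot: [0.985, 0.174, 0.0, 0.0]
contact_force: [0.1, -0.8, 0.8]
opening: 0.75
```

```bash
python3 d.py .4488 -.133 .22; python3 w.py culture_bottle w13
```

```text
clock 18.85 tcp [ 0.4462 -0.1323  0.2125] jaw 1.92 open mm 66.1 F [ 0.1 -0.8  0.8] q7 -1.15
shift [ 2.6 -0.7  7.5]
tcp [ 0.4462 -0.1323  0.2125] jaw 1.9196928065740673
[(0.64, [257.7, 181.0])]
exp px [256.3626 171.2307]
wristfit (array([ 0.4467, -0.1337,  0.2276]), np.float64(0.05947634510255251)) prior [0.44881127897663775, -0.13289914055616436, 0.05914238133265316]
```

View pics/w13.png

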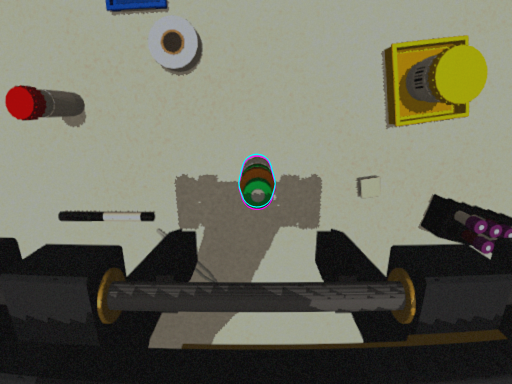

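The bottle, green cap at (258,192), is directly below. Descend.

>>> drive_tool([
  [[1,-1,-25,0,66],[0,0,-30,0,66],[0,0,-30,0,66],[0,0,-30,0,66],[0,0,-20,0,66],[0,0,-15,0,66],[0,0,-6,0,66],[0,0,-2,0,66],[0,0,0,0,66],[0,0,0,0,66]],
])

```text
clock: 19.95
tool_pos: [0.4468, -0.1327, 0.0554]
eef_rot: [0.985, 0.174, 0.001, 0.0]
contact_force: [-0.2, -0.6, 0.0]
opening: 0.746
```

```bash
python3 d.py .4475 -.1333 .053
python3 - <<'E'
from h import *
cv2.imwrite('pics/w14.png',cams.snapshot('wrist'))
E
```

```text
clock 19.95 tcp [ 0.4468 -0.1327  0.0554] jaw 1.92 open mm 65.7 F [-0.2 -0.6  0. ] q7 -1.21
shift [ 0.7 -0.6 -2.4]
```

View pics/w14.png

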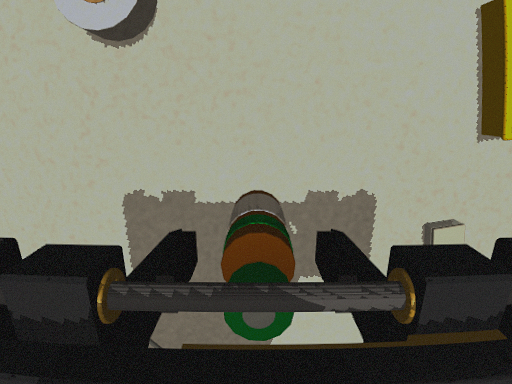

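Centred between the fingers (column 258). Lower 2.5 mm and close.

>>> drive_tool([
  [[0,-0.5,-2.5,0,66],[0,0,0,0,50],[0,0,0,0,32],[0,0,0,0,30],[0,0,0,0,30],[0,0,0,0,30],[0,0,0,0,30]],
], force=20)

```text
clock: 20.7
tool_pos: [0.4463, -0.133, 0.0523]
eef_rot: [0.985, 0.174, 0.0, 0.0]
contact_force: [0.3, 0.2, -0.6]
opening: 0.402
```

>>> drive_tool([
  [[0,0,5,0,30],[0,0,20,0,30],[0,0,30,0,30],[0,0,35,0,30],[0,0,35,0,30],[0,0,25,0,30],[0,0,10,0,30],[0,0,0,0,30]],
])

```text
clock: 21.5
tool_pos: [0.4466, -0.1331, 0.2132]
eef_rot: [0.985, 0.174, 0.001, 0.0]
contact_force: [-0.1, 1.1, -1.5]
opening: 0.401
```

```bash
python3 d.py .505 .4183 .21
python3 - <<'E'
from h import *
cv2.imwrite('pics/w15.png',cams.snapshot('wrist'))
E
```

```text
clock 21.5 tcp [ 0.4466 -0.1331  0.2132] jaw 1.92 open mm 35.3 F [-0.1  1.1 -1.5] q7 -1.16
shift [ 58.4 551.4  -3.2]
```

View pics/w15.png

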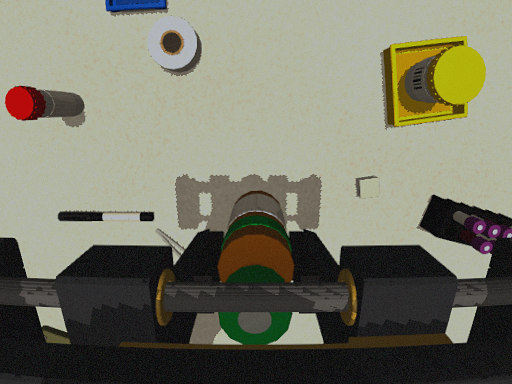

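The bottle is held. Carry it to the green tray.

>>> drive_tool([
  [[2,18,0,0,30],[3,28,0,0,30],[3,30,0,0,30],[3,30,0,0,30],[3,30,0,0,30],[3,30,0,0,30],[3,30,0,0,30],[3,30,0,0,30],[3,30,0,0,30],[3,30,0,0,30]],
])

```text
clock: 22.55
tool_pos: [0.4741, 0.1538, 0.2102]
eef_rot: [0.985, 0.174, -0.002, 0.001]
contact_force: [0.5, 0.5, -1.4]
opening: 0.402
```

>>> drive_tool([
  [[3,30,0,0,30],[3,30,0,0,30],[3,30,0,0,30],[3,30,0,0,30],[4,30,0,0,30],[4,30,0,0,30],[4,30,0,0,30],[4,30,0,0,30],[3,18,0,0,30],[0,0,0,0,30]],
])

```text
clock: 23.55
tool_pos: [0.5043, 0.414, 0.2093]
eef_rot: [0.984, 0.176, -0.002, -0.0]
contact_force: [-0.5, -0.9, -1.8]
opening: 0.401
```

>>> drive_tool([
  [[0,0,0,0,30],[0,0,0,0,30]],
])

```text
clock: 23.75
tool_pos: [0.5062, 0.4087, 0.2111]
eef_rot: [0.985, 0.173, -0.001, 0.001]
contact_force: [-0.3, -0.2, -0.3]
opening: 0.408
```

```bash
python3 d.py .505 .4183 .06 ; python3 w.py green_tray w16
```

```text
clock 23.75 tcp [0.5062 0.4087 0.2111] jaw 1.919 open mm 36.0 F [-0.3 -0.2 -0.3] q7 -1.99
shift [  -1.2    9.6 -151.1]
tcp [0.5062 0.4087 0.2111] jaw 1.9188208166107523
[(0.92, [242.6, 169.0])]
exp px [247.2216 171.6388]
wristfit (array([0.5033, 0.4202, 0.1017]), np.float64(0.13931060658339656)) prior [0.5050382052085296, 0.4183183368149617, 1.7075446624463126]
```

View pics/w16.png

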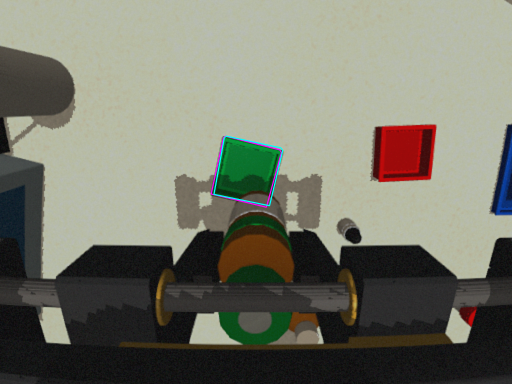

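The tray is at (248,171); the remaining offset is about +10 mm in y. Correct and lower.

>>> drive_tool([
  [[-1,5,-15,0,30],[-1,5,-25,0,30],[0,0,-30,0,30],[0,0,-30,0,30],[0,0,-20,0,30],[0,0,-15,0,30],[0,0,-10,0,30],[0,0,-4,0,30],[0,0,0,0,30],[0,0,0,0,30]],
])

```text
clock: 24.85
tool_pos: [0.5048, 0.4215, 0.0641]
eef_rot: [0.985, 0.174, 0.001, -0.0]
contact_force: [-0.9, -0.4, -1.1]
opening: 0.401
```

```bash
python3 d.py .5045 .419 .0553
python3 - <<'E'
from h import *
cv2.imwrite('pics/w17.png',cams.snapshot('wrist'))
a=cams.snapshot('side');cv2.imwrite('pics/s17.png',cv2.resize(a[230:350,180:330],None,fx=4,fy=4))
E
```

```text
clock 24.85 tcp [0.5048 0.4215 0.0641] jaw 1.921 open mm 35.3 F [-0.9 -0.4 -1.1] q7 -2.01
shift [-0.3 -2.5 -8.8]
```

View pics/w17.png

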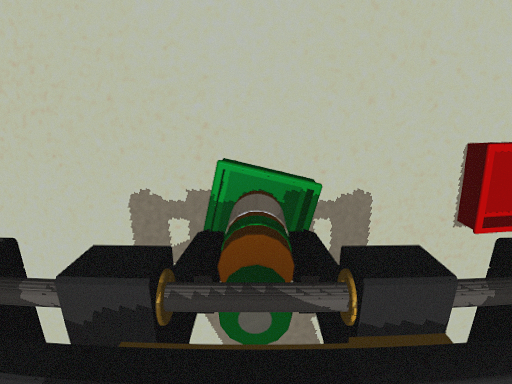

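View pics/s17.png

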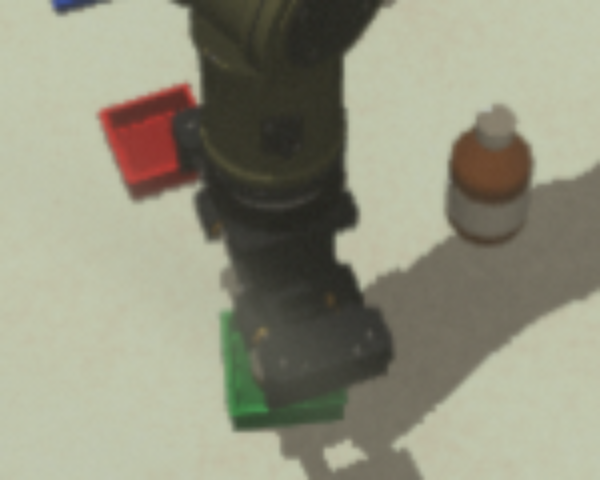

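The bottle is over the tray and the amber bottle is clear. Final lowering.

>>> drive_tool([
  [[0,-2,-3,0,30],[0,0,-2,0,30],[0,0,-1.5,0,30],[0,0,-1,0,30],[0,0,-0.8,0,30],[0,0,0,0,30]],
])

```text
clock: 25.55
tool_pos: [0.5044, 0.4191, 0.0554]
eef_rot: [0.985, 0.174, 0.0, -0.0]
contact_force: [-0.9, -1.5, 2.7]
opening: 0.402
```

>>> drive_tool([
  [[0,0,0,0,39],[0,0,0,0,48],[0,0,0,0,58],[0,0,0,0,66],[0,0,10,0,66],[0,0,30,0,66],[0,0,35,0,66],[0,0,40,0,66],[0,0,35,0,66],[0,0,0,0,66]],
])

```text
clock: 26.55
tool_pos: [0.5072, 0.4214, 0.2115]
eef_rot: [0.985, 0.174, 0.005, -0.003]
contact_force: [0.5, 0.2, 0.5]
opening: 0.749
```

>>> drive_tool([
  [[0,0,0,0,66]],
])

```text
clock: 26.65
tool_pos: [0.5046, 0.4193, 0.2064]
eef_rot: [0.985, 0.174, 0.001, -0.001]
contact_force: [-0.1, 0.8, -0.9]
opening: 0.747
```

```bash
python3 d.py .4515 .1054 .21
python3 - <<'E'
from h import *
cv2.imwrite('pics/w18.png',cams.snapshot('wrist'))
E
```

```text
clock 26.65 tcp [0.5046 0.4193 0.2064] jaw 1.92 open mm 65.8 F [-0.1  0.8 -0.9] q7 -2.0
shift [ -53.1 -313.9    3.6]
```

View pics/w18.png

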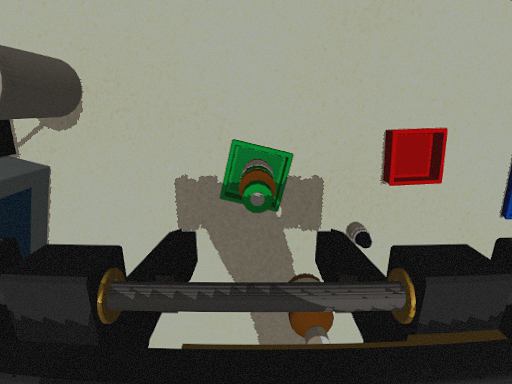

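The bottle stands in the green tray at (257,175). Next is the sputum pot.

>>> drive_tool([
  [[-3,-18,0,0,64],[-5,-30,0,0,64],[-5,-30,0,0,64],[-6,-35,0,0,64],[-6,-35,0,0,64],[-6,-35,0,0,64],[-6,-35,0,0,64],[-6,-35,0,0,64],[-5,-32,0,0,64],[-5,-29,0,0,64]],
])

```text
clock: 27.7
tool_pos: [0.4498, 0.103, 0.2039]
eef_rot: [0.985, 0.174, -0.002, 0.0]
contact_force: [0.8, -0.8, -0.2]
opening: 0.725
```

>>> drive_tool([
  [[0,0,0,0,64],[0,0,0,0,64],[0,0,0,0,64]],
])

```text
clock: 28.0
tool_pos: [0.4512, 0.1062, 0.2045]
eef_rot: [0.985, 0.175, -0.0, -0.0]
contact_force: [-0.3, 0.3, 0.1]
opening: 0.726
```

```bash
python3 d.py .4515 .1054 .05 ; python3 w.py sputum_pot w19
```

```text
clock 28.0 tcp [0.4512 0.1062 0.2045] jaw 1.922 open mm 63.9 F [-0.3  0.3  0.1] q7 -1.63
shift [   0.3   -0.8 -154.5]
tcp [0.4512 0.1062 0.2045] jaw 1.9222426485542847
[(0.68, [258.3, 185.3])]
exp px [256.1383 174.7001]
wristfit (array([0.449 , 0.1054, 0.1978]), np.float64(0.06954916140944756)) prior [0.45141735985669823, 0.10535386306049159, -0.14530440964649266]
```

View pics/w19.png

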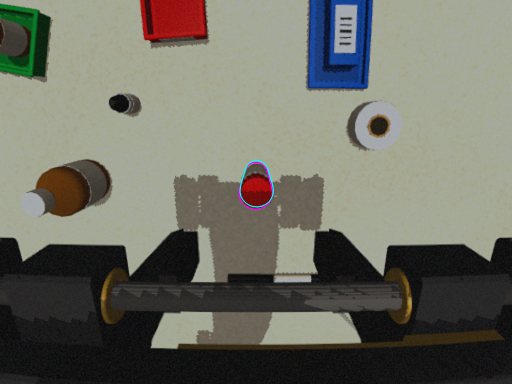

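The pot, red cap at (257,189), is directly below. Descend to grip the body just under the cap.

>>> drive_tool([
  [[-1,-1,-25,0,64],[0,0,-30,0,64],[0,0,-35,0,64],[0,0,-30,0,64],[0,0,-22,0,64],[0,0,-15,0,64],[0,0,-9,0,64],[0,0,-4,0,64],[0,0,0,0,64],[0,0,0,0,64]],
])

```text
clock: 29.1
tool_pos: [0.4506, 0.1043, 0.0355]
eef_rot: [0.985, 0.174, 0.001, -0.0]
contact_force: [0.4, -0.3, -0.5]
opening: 0.729
```

```bash
python3 d.py .450 .1054 .034
python3 - <<'E'
from h import *
cv2.imwrite('pics/w20.png',cams.snapshot('wrist'))
E
```

```text
clock 29.1 tcp [0.4506 0.1043 0.0355] jaw 1.921 open mm 64.2 F [ 0.4 -0.3 -0.5] q7 -1.67
shift [-0.6  1.1 -1.5]
```

View pics/w20.png

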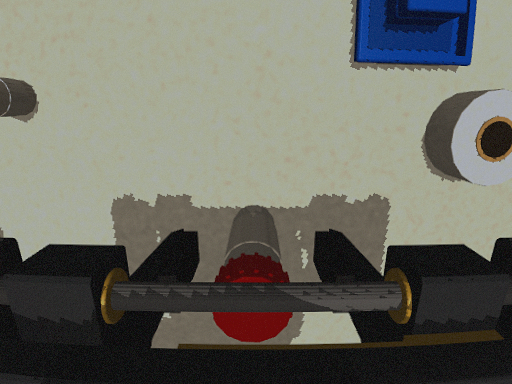

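>>> drive_tool([
  [[0,1,0,0,64],[0,0,0,0,48],[0,0,0,0,30],[0,0,0,0,22],[0,0,0,0,22],[0,0,0,0,22],[0,0,0,0,22]],
], force=15)

```text
clock: 29.85
tool_pos: [0.4502, 0.105, 0.0349]
eef_rot: [0.985, 0.174, 0.0, 0.0]
contact_force: [-0.0, -0.4, 0.6]
opening: 0.346
```

>>> drive_tool([
  [[0,0,5,0,22],[0,0,20,0,22],[0,0,30,0,22],[0,0,35,0,22],[0,0,35,0,22],[0,0,30,0,22],[0,0,10,0,22],[0,0,0,0,22]],
])

```text
clock: 30.65
tool_pos: [0.4508, 0.1051, 0.2011]
eef_rot: [0.985, 0.174, 0.001, -0.0]
contact_force: [0.3, 0.1, -0.5]
opening: 0.339
```

```bash
python3 d.py .5925 .2491 .2
python3 - <<'E'
from h import *
cv2.imwrite('pics/w21.png',cams.snapshot('wrist'))
E
```

```text
clock 30.65 tcp [0.4508 0.1051 0.2011] jaw 1.92 open mm 29.8 F [ 0.3  0.1 -0.5] q7 -1.64
shift [141.7 144.   -1.1]
```

View pics/w21.png

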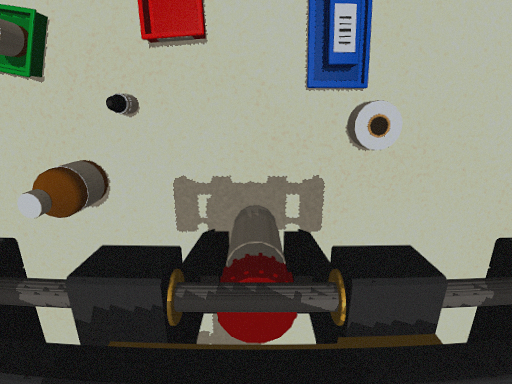

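The pot is held upright. Carry it to the red tray.

>>> drive_tool([
  [[12,12,0,0,22],[20,20,0,0,22],[22,22,0,0,22],[22,22,0,0,22],[22,22,0,0,22],[20,20,0,0,22],[15,16,0,0,22],[9,10,0,0,22],[0,0,0,0,22],[0,0,0,0,22]],
])

```text
clock: 31.7
tool_pos: [0.5909, 0.2481, 0.1978]
eef_rot: [0.985, 0.174, -0.002, 0.001]
contact_force: [0.3, -0.6, -0.5]
opening: 0.339
```

>>> drive_tool([
  [[0,0,0,0,22]],
])

```text
clock: 31.8
tool_pos: [0.5912, 0.2476, 0.1989]
eef_rot: [0.985, 0.174, -0.001, 0.001]
contact_force: [-0.4, 0.3, 0.0]
opening: 0.343
```

```bash
python3 d.py .5925 .2491 .045 ; python3 w.py red_tray w22
```

```text
clock 31.8 tcp [0.5912 0.2476 0.1989] jaw 1.92 open mm 30.2 F [-0.4  0.3  0. ] q7 -1.74
shift [   1.3    1.5 -153.9]
tcp [0.5912 0.2476 0.1989] jaw 1.9199030517635929
[(0.87, [253.0, 173.2]), (0.25, [108.6, 179.3])]
exp px [254.3382 174.2102]
wristfit (array([0.5903, 0.249 , 0.3877]), np.float64(0.05577145456958166)) prior [0.5925361532425203, 0.2491171007660054, 0.3990969177136444]
```

View pics/w22.png

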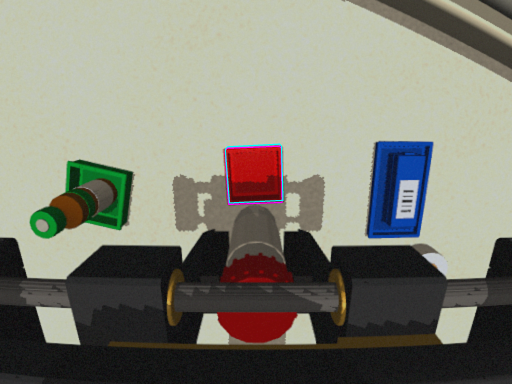

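The tray fits to 2 mm. Lower.

>>> drive_tool([
  [[0,1.5,-20,0,22],[0,0,-30,0,22],[0,0,-30,0,22],[0,0,-28,0,22],[0,0,-20,0,22],[0,0,-14,0,22],[0,0,-8,0,22],[0,0,-3,0,22],[0,0,0,0,22],[0,0,0,0,22]],
])

```text
clock: 32.9
tool_pos: [0.5929, 0.2508, 0.0479]
eef_rot: [0.985, 0.174, 0.001, -0.0]
contact_force: [0.1, 0.3, -0.9]
opening: 0.34
```

```bash
python3 d.py .5915 .249 .038
python3 - <<'E'
from h import *
cv2.imwrite('pics/w23.png',cams.snapshot('wrist'))
E
```

```text
clock 32.9 tcp [0.5929 0.2508 0.0479] jaw 1.921 open mm 29.9 F [ 0.1  0.3 -0.9] q7 -1.76
shift [-1.4 -1.8 -9.9]
```

View pics/w23.png

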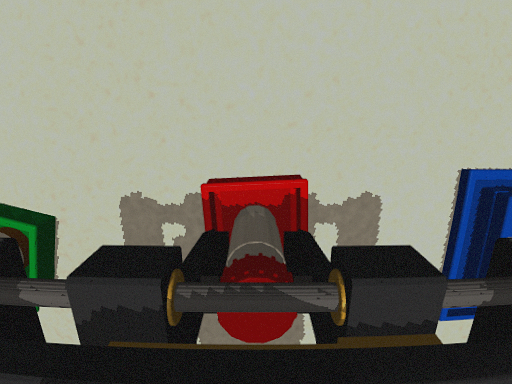

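>>> drive_tool([
  [[-1,-1.5,-3,0,22],[0,0,-2.5,0,22],[0,0,-2,0,22],[0,0,-1.2,0,22],[0,0,-0.8,0,22],[0,0,0,0,22],[0,0,0,0,22]],
])

```text
clock: 33.65
tool_pos: [0.5916, 0.2493, 0.038]
eef_rot: [0.985, 0.174, 0.001, -0.0]
contact_force: [-0.6, -0.5, 4.7]
opening: 0.341
```

Contact felt at the expected height. Release and rise.

>>> drive_tool([
  [[0,0,0,0,33],[0,0,0,0,42],[0,0,0,0,52],[0,0,0,0,62],[0,0,10,0,64],[0,0,30,0,64],[0,0,35,0,64],[0,0,40,0,64],[0,0,40,0,64],[0,0,20,0,64]],
])

```text
clock: 34.65
tool_pos: [0.5929, 0.2497, 0.2172]
eef_rot: [0.985, 0.174, 0.003, -0.001]
contact_force: [0.0, 0.0, -0.4]
opening: 0.726
```

>>> drive_tool([
  [[-30,0,20,0,64],[-35,0,20,0,64],[-35,0,20,0,64],[-35,0,0,0,64],[-30,0,0,0,64],[0,0,0,0,64],[0,0,0,0,64]],
])

```text
clock: 35.35
tool_pos: [0.4263, 0.2492, 0.2733]
eef_rot: [0.985, 0.174, 0.001, -0.0]
contact_force: [0.4, 0.1, -0.7]
opening: 0.726
```

```bash
python3 d.py
cat > chk.py <<'E'
from fit import *
import json
np.set_printoptions(precision=4,suppress=True)
P=json.load(open('poses.json'))
tr=dict(urine_cup='yellow_tray',culture_bottle='green_tray',sputum_pot='red_tray',slide_mailer='blue_tray')
for c in('scene','side','wrist'):
    im=cams.snapshot(c);cv2.imwrite(f'pics/end_{c}.png',im)
    if c=='wrist':continue
    for n in [*tr,'tube_rack','amber_bottle']:
        ref=np.array(P[tr.get(n,n)])
        e=proj(c,np.array([*ref[:2],.02]))[0]
        ds=[x for x in cams.trace(c,n) if np.hypot(*(np.array(x['at'])-e))<28]
        if not ds: print(c,n,'not seen');continue
        f=fit(n,{c:ds[0]['mask']},ref);print(c,n,f[0],round(f[1],2),'off mm',(f[0]-ref)[:2]*1000)
E
python3 chk.py; python3 -c "
import cv2
a=cv2.imread('pics/end_scene.png');cv2.imwrite('pics/ea.png',cv2.resize(a[140:300,80:420],None,fx=2.3,fy=2.3))
a=cv2.imread('pics/end_side.png');cv2.imwrite('pics/eb.png',cv2.resize(a[90:350,150:350],None,fx=2.3,fy=2.3))"
```

```text
clock 35.35 tcp [0.4263 0.2492 0.2733] jaw 1.921 open mm 64.0 F [ 0.4  0.1 -0.7] q7 -1.89
scene urine_cup [ 0.621  -0.2815 -0.0281] 0.09 off mm [4.0398 0.9083]
scene culture_bottle [0.5057 0.419  0.2078] 0.08 off mm [0.653  0.6581]
scene sputum_pot [0.5918 0.2501 0.0306] 0.09 off mm [-0.769   0.9826]
scene slide_mailer [0.6358 0.0777 0.3822] 0.08 off mm [3.6933 3.4421]
scene tube_rack [ 0.4884 -0.4187  0.268 ] 0.23 off mm [ 0.9436 -1.5433]
scene amber_bottle [0.3716 0.3002 0.2493] 0.16 off mm [-0.3186  0.2192]
side urine_cup [ 0.6192 -0.2886  0.0824] 0.09 off mm [ 2.2323 -6.2459]
side culture_bottle [0.5074 0.4142 0.1874] 0.12 off mm [ 2.345 -4.143]
side sputum_pot [ 0.6055  0.2826 -0.3816] 0.65 off mm [12.9271 33.508 ]
side slide_mailer [0.6369 0.0724 0.363 ] 0.05 off mm [ 4.863  -1.9093]
side tube_rack [ 0.4821 -0.4136  0.0525] 0.21 off mm [-5.3491  3.6074]
side amber_bottle [0.3708 0.2978 0.0061] 0.12 off mm [-1.1969 -2.1859]
```

View pics/ea.png

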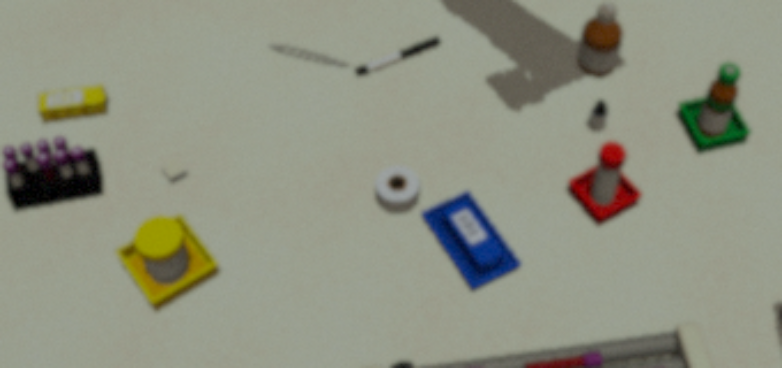

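View pics/eb.png

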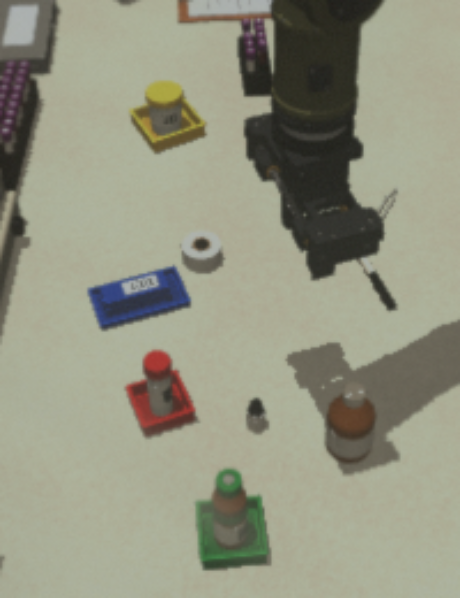

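View pics/end_wrist.png

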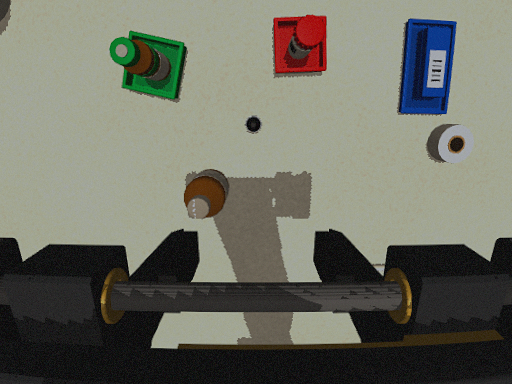

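All four stand in their own trays, and the rack and amber bottle haven't moved. The one odd result, the side-camera pot fit, has a poor overlap score (0.65); both pictures show the pot upright in the red tray. Handing in.

```bash
python3 -c "
from plant import r
print(r.finish_job())"
```

```text
the job is handed in; nothing more can be done
None
```

All four specimens are in the trays of their own colours, and I handed the job in at about 36 s on the robot clock. I lowered each one until I felt light contact (2–5 N), let go, and moved the arm clear.

**Position checks:** the last scene-camera fits put the mailer about 5 mm from its tray's centre, the cup about 4 mm, and the bottle and pot about 1 mm each. All are well inside the 20–22 mm limits. In the last pictures all four are upright, or flat for the mailer, and nothing touches the robot.

**Bystanders:** the amber bottle measured within 3 mm of its starting place in both cameras. The rack was within 2 mm in the scene camera. I never touched either of them, or the yellow look-alike.

**Disagreements:**
- **Sputum pot:** the side-camera fit put it about 36 mm off. That fit overlapped the picture poorly (0.65 error, against about 0.1 for the good ones), so I put it down to a bad network mask. The scene fit and all three pictures show the pot inside the red tray.
- **Other side-camera fits:** these differ from the scene camera by 5–7 mm for the cup, bottle and mailer. The rack's side fit was loose, about 6 mm off.

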